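# Nip up the loose hold-down bolt of the toggle-clamp block

## Robot

A 6-joint arm with a two-finger parallel gripper is mounted at the origin on the work surface. World frame = base frame: x ahead of the robot, y to its left, z up, the work surface at z = 0. Lengths are in m, angles in rad, forces in N, time in s.
With the tool pointing down it reaches from about 0.325 to 0.925 m from the base axis. Payload 3.1 kg.
Tool frame: the origin (TCP) lies at the very end of the fingers, on their centre line; the grasp point (between the pads) lies 19 mm behind it (env.grip_point_offset is the distance from the TCP to the grasp point, in m); z points along the fingers, y is the line along which they close (so a half turn about z gives the same grasp; the last joint's range is limited). The gripper opens to 85 mm and grips with 20 to 120 N. Pads are 22 mm wide; open, the fingers measure 114 mm over their backs; the gripper's body (76 mm by 85 mm) begins 54 mm behind the grasp point. The pads swing forward as they close: fully open they stand 13 mm farther back than shut.
Start: joints at [-1.375, 0.217, 1.613, -0, 1.311, -0.112], TCP at [0.189, -0.596, 0.231] pointing down, gripper open.
Joint ranges: [-2.75, 2.75], [-0.78, 2.1], [0.31, 2.55], [-1.13, 4.27], [0.13, 2.63], [-2.58, 2.58]. Speed limits (rad/s): [2.79, 2.79, 3.14, 3.14, 3.14, 3.14].

## Interface

Orientations are given as a unit quaternion [x, y, z, w].
In Python, from cell import env gives the robot as it stands.
- The arm moves only by the shell command python3 -m jog 'ROWS'. ROWS is JSON, a list that holds one entry, the list of rows, each a list of 5 numbers: the shift along the world's x, y, z as a fraction of full scale, then the turn about the world's z as a fraction of full scale, then the opening in per cent of the stroke, from 0 (shut) to 100 (fully open). In form: [[[x, y, z, spin, claw], ...]]. A call has exactly 5 rows; each row shifts and turns the commanded pose from where the row before left it; what a row does not reach is not made up. Full scale, the value 1, is 50 mm for a shift and 90 degrees for a turn. A row lasts 1/8 s, in which the tool goes at most 62.5 mm and 10.7 degrees, less where a joint would pass 70% of its speed; a pose out of reach is approached as far as the arm can. A call with a number of a shift or a turn outside -1 to 1 is refused whole. A call with a gripper value outside its range is refused whole. The fingers move at their own pace and stop on an object; the grip force is fixed at half the most. Time passes only in rows, so rows that do not move let the fingers close, or fill a call up. It gives the time, the measured TCP pose, the force, the opening and the grip force at its end, in the units of the state.
- env.read_state(): the state, without advancing time (a new reading comes with each control period).
- env.capture(name): name is "scene" or "top" or "wrist"; returns a dict with "pixels" (480x640x3 uint8, red, green, blue), "mtx" (3x3 intrinsics, pixels), "extrinsics" (4x4, takes a point from camera to world coordinates). Camera axes: x right, y down, z forward; pixel columns grow to the right and rows downward; lengths in m; the calibration is good to about 2 mm. A picture is of the moment at which its call begins. There is no depth.
- env.job_done(): hands the job in; it is judged then, once.
Trained networks look in a picture, given as the dict that the camera call returned (one of the last four; its "shot" number tells which), for a name from the list of things; names that differ only in an ending like _2 or _b are one class to them, and where a whole thing is asked for, a point or a joint stands for the part that bears it (a point fixed in the world has none). Each returns a list of dicts, best first, with "p" (0 to 1); they miss things now and then, are a little off and sometimes report something else, mostly with a low value. They report only what shows in the picture. A call takes as long as a camera call. They do not tell look-alikes from the thing itself.
- env.find_in(picture, name): "at" ([row, column] in pixels, amid what is visible of it).
- env.pinpoint(picture, name): "at" ([row, column] in pixels: a listed point, or the origin of a listed thing).
The state is a dict: "clock": time; "q": joint angles; "joint_vel": joint speeds; "effort": joint torques, N m; "tcp_pos": TCP position; "eef_rot": TCP orientation; "ft_force": force on the tool from outside, world axes, zero at the start; "moment": the same for the moment, N m; "finger_gap": opening from 0.0 (shut) to 1.0 (fully open); "gripper_force": force on a finger pad.
Only numpy, scipy, OpenCV 4.12 (cv2) and the standard library are available. Lean on these libraries where they do the work, as an engineer would, in place of code of your own. Each camera call takes 0.05 s, during which the arm holds its last target. There are 200 camera calls.

## Task

The slotted hold-down bolt at the rubber-foot end of the plywood clamp block has worked loose: take the wide flat screwdriver (the largest tool, with the oval handle) from the tool stand, seat its blade fully in the bolt's slot and, keeping it gently pressed home, turn the bolt clockwise until it comes up firm, without straining it beyond that. Then put the driver back upright in the hole it came from. Do not lean hard on the bolt or dig the blade into the block or clamp, and leave everything else where it is.

Things in the scene. Friction and masses are not known exactly. Their poses are not given: they have to be found in the camera images.
- slot (a point): Centre of the slot's floor in the loose bolt: steel cheese head 18 mm across, 7 mm high, on a 28 mm washer 2.5 mm thick on the block. The slot crosses the whole head, 3.2 mm wide, 4 mm deep (head's top 4 mm above this point), edges sharp. x axis: along the slot; z: up. Point is 29.5 mm above the bench. The same bolt at the lever end is tight: leave it.
- hold_bolt: The loose bolt; origin under the middle of its head, x along the slot, z up; turns with the head. It starts 0.75 to 1.5 rad (clockwise from above) short of tight and drags at 0.05 N m (8 N on the blade), then comes up against a firm stop in a direction not marked: to be felt. Tight is about 0.12 N m there; 0.22 N m strips the insert. It stays where left. Blade play in the slot: 0.1 rad each way.
- driver_grip (a point): Centre of the wide flat screwdriver's handle (wood, 70 mm long, oval: 32 mm wide along x, 23 mm between its flat sides, which face along y). Tool 135 mm long, 120 g, standing blade down in a hole of the stand; z: up along it. Blade tip 100 mm below this point on the axis; brass ferrule, 20 mm across, its flat underside 45 mm below this point, rests on the stand.
- driver_tip (a point): Middle of the lower edge of the wide screwdriver's blade. Blade 12 mm wide along x, 2 mm thick along y (so parallel to the handle's flat sides), straight over the lowest 10 mm, then a 7 mm shank up to the ferrule at 55 mm.
- tool_stand: Fixed beech block, 200 mm (along its x) by 66 mm by 65 mm high, origin at the centre of its underside. Three upright through holes, 15.5 mm wide, on its x axis at -65, 0 and +65 mm; each holds one tool.
- clamp_block: Fixed plywood block, 320 mm (along its x) by 100 mm by 24 mm thick, origin at the centre of its underside, carrying the toggle clamp (top of the clamp 80 mm above the bench) in its middle, red lever towards +x, rubber-tipped foot towards -x. The loose bolt is on its long middle line at x = -130 mm.
- small_driver_mid (a point): Bystander in the stand: small screwdriver with a slim round handle, 21 mm across, 118 mm long; this point is 85 mm above its tip.
- awl_mid (a point): Bystander in the stand: awl with a short round handle, 25 mm across, 98 mm long; this point is 75 mm above its tip.
- violin_top: Bystander: cracked arched spruce violin top, 355 x 205 x 15 mm, lying loose; origin at the centre of its underside.
- scraper: Bystander: steel cabinet scraper, 150 x 62 x 2 mm, lying flat; origin at its centre.
- chinrest: Bystander: walnut chinrest, 116 x 74 x 27 mm; origin under its centre.
- spool_a: Bystander: poplar spool clamp standing upright, 32 mm across and 111 mm high; origin under its centre.
- spool_b: Bystander: a second spool clamp like it, standing.
- spool_c: Bystander: a third spool clamp, lying on its side; origin under its middle.
Things that resemble listed ones, but are neither listed nor needed, are in the scene too. What is shaped like the tool_stand but turquoise is not meant.

How it is judged:
On the way, in this order (a step that is already met when the one before it is completed fails the run):
1. the wide screwdriver is drawn up out of the stand (z of driver_tip in the frame of tool_stand above 0.068 m), for 0.1 s.
2. its blade is seated on the bottom of the loose bolt's slot, pressed home (z of driver_tip in the frame of slot below 0.0012 m and horizontal distance between driver_tip and slot below 0.005 m and contact force between driver and hold_bolt above 2 N), for 0.2 s.
3. the bolt is turned clockwise until it comes up firm and is tightened there (driver bearing on it with over 18 N, pressing and turning together: about 0.1 N m), the blade still seated (z of driver_tip in the frame of slot below 0.0012 m and horizontal distance between driver_tip and slot below 0.005 m and value of joint hold_bolt above 1.56 rad and contact force between driver and hold_bolt above 18 N), for 0.1 s.
At the end, for the whole second after the job is handed in: The bolt has been turned clockwise until tight and has stayed tight; the wide screwdriver stands upright (within about 5 degrees), at rest and released, in the hole of the stand it came from, its ferrule down on the stand (handle within 9 mm of where it was) (value of joint hold_bolt above 1.55 rad and distance of driver_grip from where it was at the start of the episode below 0.009 m and angle between driver_grip's own z axis and vertical below 0.08 rad and linear speed of driver below 0.02 m/s); the robot touches nothing.
It fails at once if the driver bears too hard on the bolt, pressing and turning together: over 34 N before it is tight, or over 52 N on the tight bolt (about 0.22 N m), which strips the insert (contact force between driver and hold_bolt above 52 N or (contact force between driver and hold_bolt above 34 N and value of joint hold_bolt below 1.45 rad)).
It fails at once if the bolt turns with the blade ridden up out of the slot's bottom by more than 1.6 mm, or with no blade in it (velocity of joint hold_bolt above 0.15 rad/s and (z of driver_tip in the frame of slot above 0.0016 m or horizontal distance between driver_tip and slot above 0.006 m)).
It fails at once if the driver is dug into the plywood block, washer or clamp (more than 8 N) (contact force between driver and clamp_block above 8 N).
It fails at once if another tool in the stand, the violin top, scraper, chinrest or a spool clamp is moved more than 12 mm (distance of any of violin_top, scraper, chinrest, spool_a, spool_b, spool_c, small_driver_mid, awl_mid from where it was at the start of the episode above 0.012 m).
It also fails if it takes over 67 s, if anything falls off the work surface, if the arm or the gripper's body presses on something with over 40 N, if the wrist force passes 120 N, or if a joint passes its speed limit or range.

## Working session

There is one attempt and no reset: what is moved stays moved. The work goes in short steps, Python scripts to look and compute and a shell command to move; the robot and the scene stay as the last step left them, time stands still between calls to the robot, and variables do not carry over. Pictures are saved under pics/ and viewed, at most 12 in all, crops included, and the job is handed in when it is done.

```bash
mkdir -p pics; ls; cat > h.py <<'E'
import numpy as np,cv2
from cell import env
def ray(P,at):
    K=np.array(P["mtx"]);T=np.array(P["extrinsics"])
    d=T[:3,:3]@np.linalg.solve(K,[at[1],at[0],1.]);return T[:3,3],d/np.linalg.norm(d)
def onz(P,at,z):
    o,d=ray(P,at);return o+d*(z-o[2])/d[2]
def proj(P,X):
    K=np.array(P["mtx"]);T=np.linalg.inv(np.array(P["extrinsics"]))
    c=T[:3,:3]@np.array(X)+T[:3,3];p=K@c;return p[1]/p[2],p[0]/p[2]
def tri(rs):
    A=sum(np.eye(3)-np.outer(d,d) for o,d in rs);b=sum((np.eye(3)-np.outer(d,d))@o for o,d in rs)
    return np.linalg.solve(A,b)
def save(P,n): cv2.imwrite("pics/"+n+".png",cv2.cvtColor(P["pixels"],cv2.COLOR_RGB2BGR))
E
python3 - <<'E'
from h import *
np.set_printoptions(precision=4,suppress=True)
s=env.capture("scene");t=env.capture("top")
save(s,"scene0");save(t,"top0")
Z=dict(slot=.0295,driver_grip=.11,tool_stand=0,clamp_block=0,small_driver_mid=.1,awl_mid=.1,driver_tip=.01)
for n in Z:
  for P,m in((s,"s"),(t,"t")):
    for r in env.pinpoint(P,n)[:3]: print(n,m,np.round(r["at"],1),round(r["p"],2),onz(P,r["at"],Z[n]))
print(env.read_state())
E
```

```text
pics
slot s [293.5 293.2] 0.44 [ 0.6337 -0.0423  0.0295]
slot s [274.6 326.3] 0.34 [0.6327 0.0539 0.0295]
slot t [213.9 348.6] 0.57 [ 0.6291 -0.0433  0.0295]
driver_grip s [269.9 183.8] 0.94 [ 0.5146 -0.2191  0.11  ]
driver_grip t [253.7 425.4] 0.71 [ 0.5035 -0.2322  0.11  ]
tool_stand s [324.1 154.3] 0.73 [ 0.4975 -0.2896  0.    ]
tool_stand s [284.2  91.1] 0.65 [ 0.296  -0.3294  0.    ]
tool_stand t [261.2 437.9] 0.97 [ 0.4962 -0.2893  0.    ]
tool_stand t [327.2 457. ] 0.89 [ 0.3142 -0.331   0.    ]
clamp_block s [274.5 326.3] 0.95 [0.6058 0.0816 0.    ]
clamp_block s [314.3 394. ] 0.66 [0.7939 0.0944 0.    ]
clamp_block t [224.9 301. ] 0.59 [0.6065 0.0887 0.    ]
clamp_block t [254.7 143.8] 0.44 [0.5314 0.5259 0.    ]
small_driver_mid s [296.9 113. ] 0.79 [ 0.4889 -0.3532  0.1   ]
small_driver_mid s [321.9 156. ] 0.65 [ 0.5994 -0.3278  0.1   ]
small_driver_mid t [261.3 471.1] 0.58 [ 0.4824 -0.3523  0.1   ]
awl_mid s [288.9 146.7] 0.76 [ 0.5081 -0.2959  0.1   ]
awl_mid t [254.7 443. ] 0.55 [ 0.5012 -0.2801  0.1   ]
driver_tip s [274.1 330.1] 0.53 [0.6193 0.0798 0.01  ]
{'clock': 0.8, 'q': array([-1.3752,  0.2169,  1.6134, -0.    ,  1.3113, -0.1122]), 'joint_vel': array([ 0.0001, -0.0006,  0.0008, -0.0021,  0.0023,  0.0001]), 'effort': array([ -0.0004, -39.6836, -30.4234,  -0.0002,   0.0006,  -0.    ]), 'tcp_pos': array([ 0.1893, -0.5957,  0.2313]), 'eef_rot': array([ 0.9882,  0.1533, -0.    ,  0.    ]), 'ft_force': array([-0.2578,  0.3545, -0.8065]), 'moment': array([0.0373, 0.034 , 0.0526]), 'gripper_force': 0.0, 'finger_gap': 0.9970842256464378}
```

View pics/scene0.png

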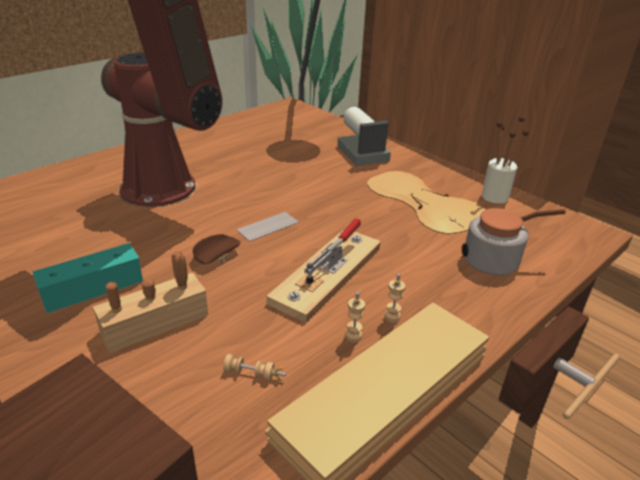

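View pics/top0.png

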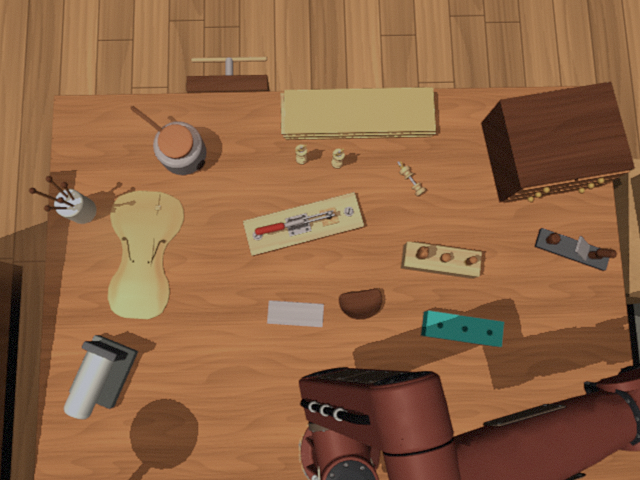

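Scene: the wide driver's oval handle is at scene (269,181) / top (254,425) on the beech stand's +y end. Decoys are the turquoise stand at scene (278,90), the awl at (290,148) and the small driver at (297,113), and the plane or tools at top (250,575). The loose bolt by the foot is at scene (294,293) / top (212,349); the tight one is at top (236,257). Next: a wrist view for a close check.

```bash
python3 -m jog '[[[0.5,0.5,0.4,0,100],[0.6,0.6,0.4,0,100],[0.6,0.7,0.2,0,100],[0.6,0.7,0.2,0,100],[0.6,0.7,0.2,0,100]]]'; python3 -m jog '[[[0.6,0.7,0.2,0,100],[0.6,0.7,0.2,0,100],[0.6,0.7,0,0,100],[0.6,0.7,0,0,100],[0,0,0,0,100]]]'; python3 - <<'E'
from h import *
np.set_printoptions(precision=4,suppress=True)
w=env.capture("wrist");save(w,"w1");print(w["extrinsics"],w["mtx"],env.read_state()["tcp_pos"])
for n,z in dict(driver_grip=.11,tool_stand=0,small_driver_mid=.1,awl_mid=.1).items():
    for r in env.pinpoint(w,n)[:2]: print(n,np.round(r["at"],1),round(r["p"],2),onz(w,r["at"],z))
E
```

```text
clock: 1.42
tcp_pos: [0.3352, -0.4345, 0.3018]
eef_rot: [0.988, 0.153, 0.0, 0.0]
ft_force: [0.5, 0.3, 0.9]
finger_gap: 0.998
gripper_force: 0.0
clock: 2.05
tcp_pos: [0.4559, -0.2933, 0.3215]
eef_rot: [0.988, 0.156, 0.0, -0.0]
ft_force: [-0.9, -0.2, 0.4]
finger_gap: 1.0
gripper_force: 0.0
[[ 0.3064 -0.9043 -0.2973  0.532 ]
 [-0.9519 -0.2913 -0.095  -0.2694]
 [-0.0007  0.3121 -0.95    0.4643]
 [ 0.      0.      0.      1.    ]] [[336.1888   0.     319.6212]
 [  0.     336.1888 240.841 ]
 [  0.       0.       1.    ]] [ 0.455  -0.2946  0.3214]
driver_grip [142.1 265.4] 0.88 [ 0.5044 -0.2204  0.11  ]
tool_stand [163.6 325.2] 0.96 [ 0.4936 -0.2893  0.    ]
tool_stand [287.4 317.1] 0.93 [ 0.3145 -0.335   0.    ]
small_driver_mid [200.7 381.6] 0.62 [ 0.483  -0.3564  0.1   ]
small_driver_mid [165.5 323.5] 0.56 [ 0.4995 -0.2839  0.1   ]
awl_mid [169.5 323.2] 0.76 [ 0.4954 -0.2849  0.1   ]
```

View pics/w1.png

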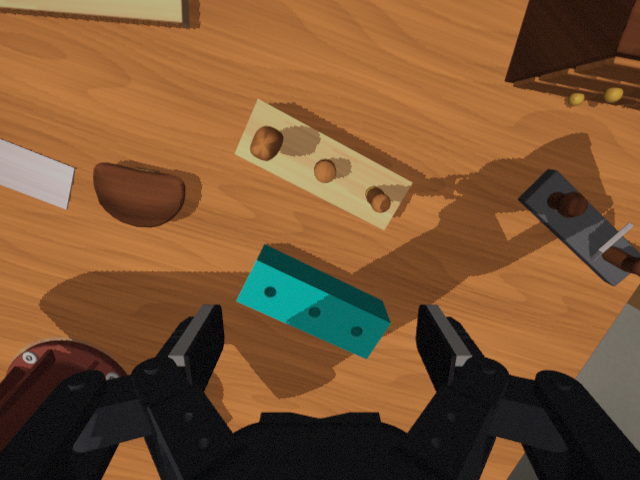

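The wrist view confirms it. The large oval handle is at (142,266) at the beech stand's far-left end, with the awl at (170,325), the small driver at (199,378), and the turquoise decoy below at (310,315). I'll go closer for orientation.

```bash
python3 -m jog '[[[-0.2,0.4,-0.6,0,100],[-0.2,0.4,-0.6,0,100],[-0.1,0.1,-0.6,0,100],[0,0,-0.6,0,100],[0,0,0,0,100]]]'; python3 - <<'E'
from h import *
np.set_printoptions(precision=4,suppress=True)
w=env.capture("wrist");print(env.read_state()["tcp_pos"])
np.save("w2E.npy",w["extrinsics"])
for n,z in dict(driver_grip=.11,tool_stand=0,awl_mid=.1).items():
    for r in env.pinpoint(w,n)[:2]: print(n,np.round(r["at"],1),round(r["p"],2),onz(w,r["at"],z))
c=env.pinpoint(w,"driver_grip")[0]["at"];r,cc=int(c[0]),int(c[1]);r0=max(0,r-75);c0=max(0,cc-100);print(r0,c0)
im=cv2.cvtColor(w["pixels"],cv2.COLOR_RGB2BGR);cv2.imwrite("w2full.png",im)
cv2.imwrite("pics/w2c.png",cv2.resize(im[r0:r0+150,c0:c0+200],None,fx=4,fy=4,interpolation=cv2.INTER_CUBIC))
E
```

```text
clock: 2.92
tcp_pos: [0.4269, -0.25, 0.1986]
eef_rot: [0.988, 0.152, -0.002, -0.002]
ft_force: [0.5, 0.8, -0.5]
finger_gap: 1.0
gripper_force: 0.0
[ 0.4283 -0.251   0.2006]
driver_grip [128.  314.9] 0.64 [ 0.5031 -0.2228  0.11  ]
tool_stand [159.2 376.3] 0.9 [ 0.493  -0.2873  0.    ]
tool_stand [324.3 356.6] 0.88 [ 0.3102 -0.3312  0.    ]
awl_mid [171.1 394. ] 0.64 [ 0.4923 -0.2844  0.1   ]
53 214
```

View pics/w2c.png

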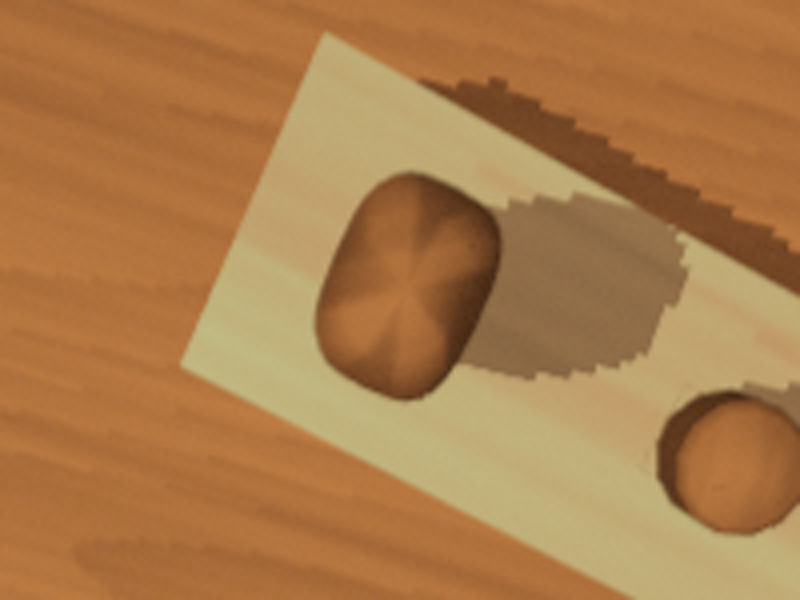

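The crop shows the driver's oval handle (centre crop (407,285), pixel (124,316)), its long axis roughly across the stand. The round awl is next to it. I'll measure the yaw by segmentation.

```bash
python3 - <<'E'
from h import *
np.set_printoptions(precision=4,suppress=True)
im=cv2.imread("w2full.png");
P=dict(mtx=[[336.1888,0,319.6212],[0,336.1888,240.841],[0,0,1]],extrinsics=np.load("w2E.npy"))
sub=im[53:203,214:414].astype(int)
m=np.full(sub.shape[:2],cv2.GC_BGD,np.uint8)
cv2.ellipse(m,((407/4,285/4),(58,70),20),int(cv2.GC_PR_BGD),-1)
cv2.ellipse(m,((407/4,285/4),(40,52),20),int(cv2.GC_PR_FGD),-1)
cv2.ellipse(m,((407/4,285/4),(25,35),20),int(cv2.GC_FGD),-1)
cv2.grabCut(im[53:203,214:414].copy(),m,None,np.zeros((1,65)),np.zeros((1,65)),5,cv2.GC_INIT_WITH_MASK)
g=((m&1)==1).astype(np.uint8)
c=max(cv2.findContours(g,0,cv2.CHAIN_APPROX_NONE)[0],key=cv2.contourArea)[:,0,:]
W=np.array([onz(P,(y+53,x+214),.12)[:2] for x,y in c])
r=cv2.minAreaRect((W*1000).astype(np.float32));print(r)
X=W-W.mean(0);
M=cv2.moments((W*1000).astype(np.float32).reshape(-1,1,2));print("ang",np.degrees(.5*np.arctan2(2*M['mu11'],M['mu20']-M['mu02'])),M['m10']/M['m00'],M['m01']/M['m00'])
print("topcentre",onz(P,(53+285/4,214+407/4),.145))
A=onz(P,(53+33/4,214+325/4),.065);B=onz(P,(53+365/4,214+182/4),.065)
C=onz(P,(53+600/4,214+635/4),.065)
print("corners",A,B,np.linalg.norm(A-B),"edge ang",np.degrees(np.arctan2(*(A-B)[[1,0]])),"long",np.degrees(np.arctan2(*(B-C)[[1,0]])))
u=(B-C)/np.linalg.norm(B-C);print("hole",(A+B)/2-u*.035, "centre",(A+B)/2-u*.1)
E
```

```text
((505.1471862792969, -222.65711975097656), (24.136079788208008, 32.180519104003906), 81.56127166748047)
ang -8.115860187807836 505.04693810492967 -222.7122726524336
topcentre [ 0.5053 -0.2233  0.145 ]
corners [ 0.543  -0.1944  0.065 ] [ 0.4781 -0.1838  0.065 ] 0.06573863406555219 edge ang -9.309130939556063 long 80.32612855597544
hole [ 0.5047 -0.2236  0.065 ] centre [ 0.4938 -0.2876  0.065 ]
```

```bash
python3 -m jog '[[[0.4,0.14,0,-0.0964,50],[0.4,0.14,0,-0.0964,50],[0.4,0.14,0,-0.0963,50],[0.34,0.14,0,0,50],[0,0,0,0,50]]]'; python3 - <<'E'
from h import *
from scipy.spatial.transform import Rotation as R
env.capture("wrist");s=env.read_state();print(s["tcp_pos"],s["q"],s["finger_gap"]);print(R.from_quat(s["eef_rot"]).as_matrix())
E
```

```text
clock: 3.8
tcp_pos: [0.5076, -0.2225, 0.2021]
eef_rot: [0.997, -0.071, 0.001, 0.0]
ft_force: [-0.9, -0.3, -0.0]
finger_gap: 0.498
gripper_force: 0.0
[ 0.50673725 -0.22261235  0.20173859] [-5.40499934e-01  9.28378370e-02  1.81170098e+00 -4.52575123e-04
  1.23671693e+00  1.17398558e+00] 0.49707102312733475
[[ 9.89715682e-01 -1.43048467e-01  6.89012175e-05]
 [-1.43048410e-01 -9.89715545e-01 -5.39980990e-04]
 [ 1.45436059e-04  5.24571444e-04 -9.99999852e-01]]
```

```bash
python3 -m jog '[[[-0.03,0,-0.6,0,50],[0,0,-0.6,0,50],[0,0,-0.5,0,50],[0,0,-0.5,0,50],[0,0,0,0,50]]]'; python3 - <<'E'
from h import *
w=env.capture("wrist");s=env.read_state();print(s["tcp_pos"],s["ft_force"],s["finger_gap"]);save(w,"w3")
E
```

```text
clock: 4.47
tcp_pos: [0.5022, -0.2218, 0.089]
eef_rot: [0.997, -0.073, -0.003, -0.001]
ft_force: [-0.3, -0.4, 0.1]
finger_gap: 0.502
gripper_force: 0.0
[ 0.50364305 -0.22247846  0.09067542] [ 0.1811723  -0.7681064   0.19560052] 0.5015130602490339
```

View pics/w3.png

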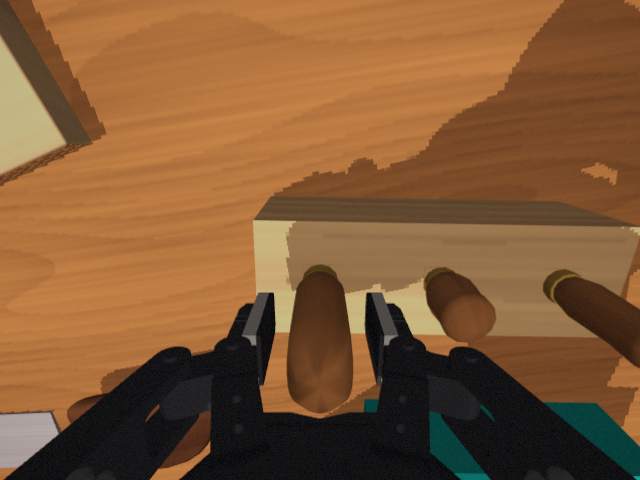

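The wrist view shows the handle centred between the pads (column 320) with the awl clear. Closing now.

```bash
python3 -m jog '[[[0.02,0,0,0,0],[0,0,0,0,0],[0,0,0,0,0],[0,0,0,0,0],[0,0,0,0,0]]]'; python3 - <<'E'
from h import *
from scipy.spatial.transform import Rotation as R
env.capture("wrist");s=env.read_state();print(s["tcp_pos"],s["ft_force"],s["moment"],s["finger_gap"],s["gripper_force"],R.from_quat(s["eef_rot"]).as_euler("zyx",degrees=True))
E
```

```text
clock: 5.15
tcp_pos: [0.507, -0.2233, 0.0929]
eef_rot: [0.997, -0.073, 0.001, 0.001]
ft_force: [-0.9, 0.2, 6.4]
finger_gap: 0.26
gripper_force: 59.2
[ 0.50702984 -0.2233499   0.09293732] [-0.66669408  0.72889241  5.17806343] [-0.02549906  0.11505203  0.05072769] 0.25754668215862664 59.199498295784 [8.37220914e+00 1.37320982e-01 1.79908245e+02]
```

```bash
cat >> h.py <<'E'
from scipy.spatial.transform import Rotation as R
def avg(n=4,cam="wrist"):
    L=[]
    for i in range(n):
        p=env.capture(cam);s=env.read_state();m=R.from_quat(s["eef_rot"]).as_matrix()
        L.append(np.r_[s["tcp_pos"]*1000,np.degrees(np.arctan2(m[1,0],m[0,0])),s["ft_force"],s["moment"]*1000])
    L=np.array(L);print("tcp mm",L[:,:3].mean(0).round(2),"yaw",L[:,3].mean().round(2),"F",L[:,4:7].mean(0).round(2),"M mNm",L[:,7:].mean(0).round(0),"std",L.std(0).round(1),"q6",s["q"][5].round(3),"tilt",m[2].round(4),"t",round(s["clock"],2));return p
E
python3 -c "
from h import *
avg(4)"
python3 -m jog '[[[0,0,0.2,0,0],[0,0,0.4,0,0],[0,0,0.6,0,0],[0,0,0.8,0,0],[0,0,0.8,0,0]]]'
python3 -m jog '[[[0,0,0.2,0,0],[0,0,0,0,0],[0,0,0,0,0],[0,0,0,0,0],[0,0,0,0,0]]]'
python3 - <<'E'
from h import *
w=avg(4);s=env.capture("scene");save(s,"s4")
cv2.imwrite("pics/c4.png",np.vstack([cv2.cvtColor(cv2.resize(w["pixels"][150:480,100:540],(660,495)),4)[:300],cv2.resize(cv2.cvtColor(s["pixels"],4)[200:330,100:320],(660,300))[:290]]))
E
```

```text
tcp mm [ 507.02 -223.37   92.93] yaw -8.37 F [-0.26 -0.3   5.84] M mNm [-17.  92.   6.] std [ 0.   0.   0.   0.   0.8  0.3  0.2 37.7 26.1 32.6] q6 1.175 tilt [ 0.0026  0.0012 -1.    ] t 5.4
clock: 6.02
tcp_pos: [0.5051, -0.2221, 0.2318]
eef_rot: [0.997, -0.073, -0.001, -0.0]
ft_force: [1.3, -0.1, -1.5]
finger_gap: 0.255
gripper_force: 59.0
clock: 6.65
tcp_pos: [0.5053, -0.2223, 0.24]
eef_rot: [0.997, -0.073, -0.001, -0.001]
ft_force: [0.1, 0.5, -1.0]
finger_gap: 0.261
gripper_force: 59.0
tcp mm [ 505.68 -222.54  240.73] yaw -8.39 F [-0.24  0.18 -1.31] M mNm [17. 27. 16.] std [ 0.1  0.1  0.3  0.   0.3  0.3  0.5 22.7 10.2  6.8] q6 1.176 tilt [-4.e-04 -1.e-04 -1.e+00] t 6.85
```

View pics/c4.png

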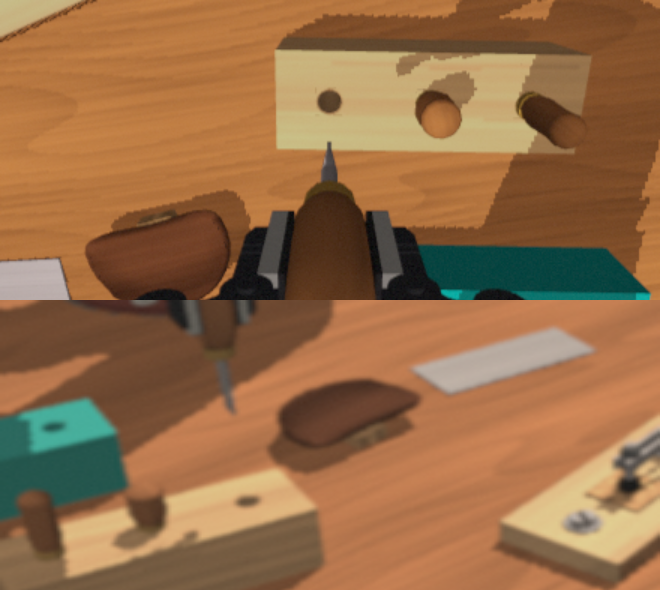

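Driver is out of the stand and held upright; its tip in the wrist image is at about (245,319). The loose bolt shows in the scene crop at (582,522).

```bash
python3 -m jog '[[[0.1,0.7,0,0,0],[0.2,0.8,0,0,0],[0.2,0.8,-0.2,0,0],[0.2,0.8,-0.5,0,0],[0.2,0.73,-0.5,0,0]]]' | sed -n 1,2p
python3 -m jog '[[[0,0,0,0,0],[0,0,0,0,0],[0,0,0,0,0],[0,0,0,0,0],[0,0,0,0,0]]]' | sed -n 1,2p
python3 - <<'E'
from h import *
np.set_printoptions(precision=4,suppress=True)
w=avg(1);s=env.read_state();
for n,z in dict(slot=.0295,driver_tip=s["tcp_pos"][2]-.083,hold_bolt=.0265).items():
    for r in env.pinpoint(w,n)[:3]: print(n,np.round(r["at"],1),round(r["p"],2),onz(w,r["at"],z))
r,c=proj(w,(.632,-.043,.03));print(r,c)
im=cv2.cvtColor(w["pixels"],4);cv2.imwrite("w5full.png",im);np.save("w5E.npy",w["extrinsics"])
r0=int(r)-50;c0=int(c)-60;print(r0,c0)
a=cv2.resize(im[r0:r0+75,c0:c0+100],(800,600),interpolation=cv2.INTER_CUBIC);cv2.imwrite("pics/w5c.png",a)
E
```

```text
clock: 7.52
tcp_pos: [0.5516, -0.0298, 0.1813]
clock: 8.15
tcp_pos: [0.5511, -0.0318, 0.1819]
tcp mm [551.01 -31.69 181.69] yaw -8.43 F [-0.62  0.27 -0.54] M mNm [-32.   6. -26.] std [0. 0. 0. 0. 0. 0. 0. 0. 0. 0.] q6 1.533 tilt [ 0.0007  0.     -1.    ] t 8.2
slot [122.3 317.8] 0.97 [ 0.6367 -0.0437  0.0295]
driver_tip [252.2 322.6] 0.73 [ 0.548  -0.0341  0.0987]
hold_bolt [120.  316.4] 0.82 [ 0.6387 -0.0428  0.0265]
hold_bolt [118.9 316.9] 0.73 [ 0.6395 -0.0433  0.0265]
128.33208175839525 317.8445261281664
78 257
```

View pics/w5c.png

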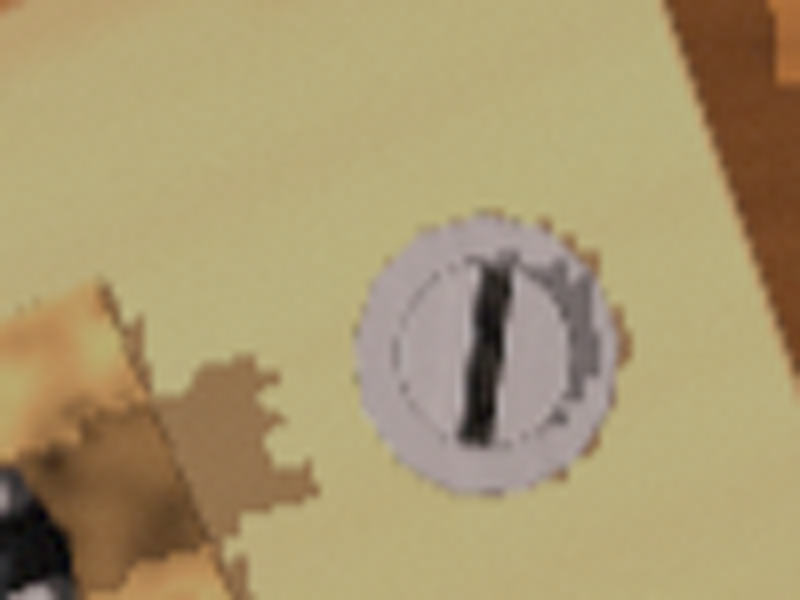

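The close crop shows the loose bolt: head centre at crop (485,352), pixel about (122,317.6), and the dark slot running about 8° off the image vertical. I'll measure its yaw by PCA.

```bash
cat >> h.py <<'E'
def slot(P,rc,rad,verbose=1,th=90):
    g=cv2.cvtColor(P["pixels"],cv2.COLOR_RGB2GRAY).astype(float)
    yy,xx=np.mgrid[:480,:640];k=np.hypot(yy-rc[0],xx-rc[1])<rad
    wt=np.clip(th-g,0,None)*k;ys,xs=np.nonzero(wt);ww=wt[ys,xs]
    W=np.array([onz(P,(y,x),.0335)[:2] for y,x in zip(ys,xs)])*1000
    c=(W*ww[:,None]).sum(0)/ww.sum();C=np.cov((W-c).T,aweights=ww);v=np.linalg.eigh(C)[1][:,1]
    print("slot c mm",c.round(2),"yaw",np.degrees(np.arctan(v[1]/v[0])).round(2),"sd",np.sqrt(np.linalg.eigvalsh(C)).round(2),"n",len(ww),"pix",((ys*ww).sum()/ww.sum()).round(2),((xs*ww).sum()/ww.sum()).round(2))
E
python3 - <<'E'
from h import *
P=env.capture("wrist")
slot(P,(122,317.6),10);slot(P,(122,317.6),10,th=110);slot(P,(122,317.6),8)
E
```

```text
slot c mm [636.38 -43.19] yaw -16.49 sd [0.78 4.29] n 75 pix 122.05 317.93
slot c mm [636.43 -43.16] yaw -16.59 sd [0.85 4.29] n 83 pix 122.0 317.89
slot c mm [636.44 -43.24] yaw -17.2 sd [0.78 3.41] n 59 pix 121.98 317.98
```

```bash
python3 -m jog '[[[0.1,-0.014,0,0.1122,0],[0.1,-0.014,0,0.1122,0],[0.1,-0.014,0,0.1122,0],[0.1,-0.014,0,0.1122,0],[0.1,-0.014,0,0.1122,0]]]' | sed -n 1,2p
python3 -m jog '[[[0.1,-0.014,0,0.1122,0],[0.1,-0.014,0,0.1122,0],[0.1,-0.014,0,0.1122,0],[0.1,-0.014,0,0.1122,0],[0.1,-0.014,0,0.1122,0]]]' | sed -n 1,2p
python3 -m jog '[[[0.1,-0.014,0,0.1122,0],[0.1,-0.014,0,0.1122,0],[0.1,-0.014,0,0.1122,0],[0.1,-0.014,0,0.1122,0],[0.1,-0.014,0,0.1122,0]]]' | sed -n 1,2p
python3 -m jog '[[[0.1,-0.014,0,0.1122,0],[0.1,-0.014,0,0.1122,0],[0,0,-0.4,0,0],[0,0,-0.4,0,0],[0,0,0,0,0]]]' | sed -n 1,2p
python3 -m jog '[[[0,0,0,0,0],[0,0,0,0,0],[0,0,0,0,0],[0,0,0,0,0],[0,0,0,0,0]]]' | sed -n 1,2p
python3 - <<'E'
from h import *
np.set_printoptions(precision=4,suppress=True)
w=avg(1);s=env.read_state();
for n,z in dict(slot=.0295,driver_tip=s["tcp_pos"][2]-.083).items():
    for r in env.pinpoint(w,n)[:3]: print(n,np.round(r["at"],1),round(r["p"],2),onz(w,r["at"],z))
r,c=env.pinpoint(w,"driver_tip")[0]["at"]
r0=int(r)-50;c0=int(c)-50;print(r0,c0)
im=cv2.cvtColor(w["pixels"],4);cv2.imwrite("pics/w6c.png",cv2.resize(im[r0:r0+75,c0:c0+100],(800,600),interpolation=cv2.INTER_CUBIC))
E
```

```text
clock: 9.02
tcp_pos: [0.576, -0.0346, 0.1812]
clock: 9.65
tcp_pos: [0.601, -0.0381, 0.1811]
clock: 10.28
tcp_pos: [0.626, -0.0416, 0.1811]
clock: 10.9
tcp_pos: [0.6326, -0.0424, 0.1368]
clock: 11.52
tcp_pos: [0.636, -0.0431, 0.1416]
tcp mm [635.95 -43.04 141.48] yaw 163.28 F [ 0.08 -0.54 -1.66] M mNm [-103.  -29.    3.] std [0. 0. 0. 0. 0. 0. 0. 0. 0. 0.] q6 -1.457 tilt [-0.0003  0.     -1.    ] t 11.57
slot [235.4 322.6] 0.58 [ 0.6355 -0.0412  0.0295]
driver_tip [248.7 322.8] 0.94 [ 0.6363 -0.0416  0.0585]
driver_tip [145.2 457.4] 0.47 [0.5934 0.0621 0.0585]
198 272
```

View pics/w6c.png

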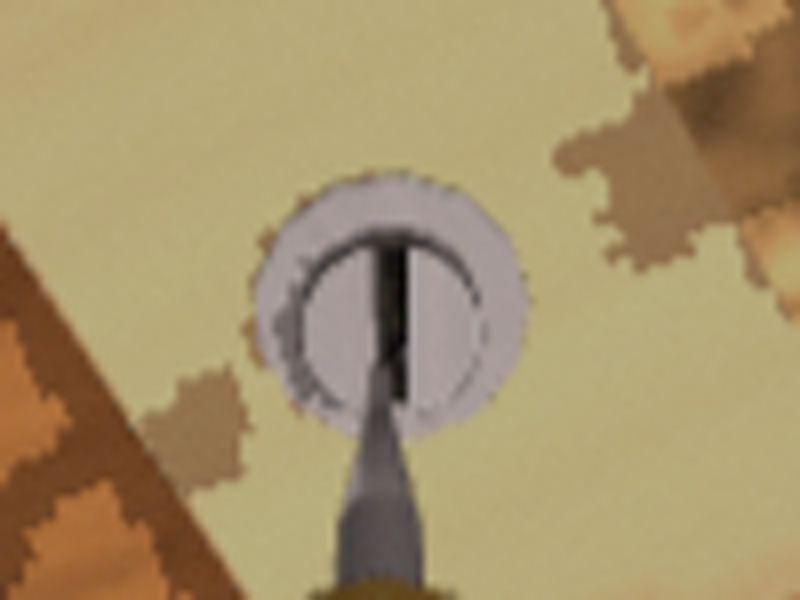

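The crop shows the blade edge-on at crop column about 383 and the slot's middle at column about 392, both vertical. Yaw is matched, and the tool needs about 0.9 mm to the image right, world (+0.3,+0.9) mm.

```bash
python3 -m jog '[[[0.005,0.017,-0.1,0,0],[0,0,-0.15,0,0],[0,0,-0.15,0,0],[0,0,0,0,0],[0,0,0,0,0]]]' | sed -n 1,2p
python3 - <<'E'
from h import *
np.set_printoptions(precision=4,suppress=True)
w=avg(1)
r0,c0=210,285
im=cv2.cvtColor(w["pixels"],4);cv2.imwrite("pics/w7c.png",cv2.resize(im[r0:r0+60,c0:c0+80],(800,600),interpolation=cv2.INTER_CUBIC))
E
```

```text
clock: 12.35
tcp_pos: [0.6361, -0.0422, 0.1212]
tcp mm [636.31 -42.25 121.45] yaw 163.28 F [-0.78 -0.05 -1.75] M mNm [-14. -29. -50.] std [0. 0. 0. 0. 0. 0. 0. 0. 0. 0.] q6 -1.455 tilt [-0.0003  0.0001 -1.    ] t 12.4
```

View pics/w7c.png

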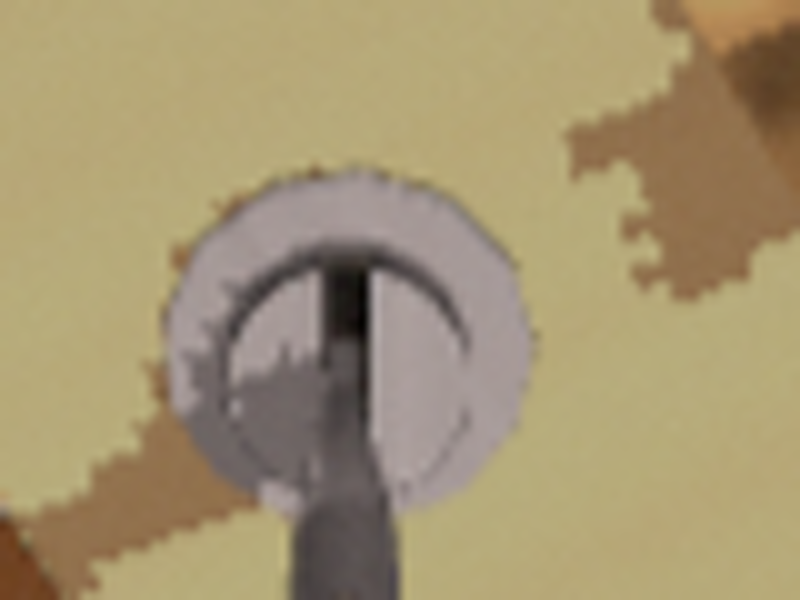

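The blade at column about 345 lines up with the slot middle at 346. Lowering gently.

```bash
python3 -m jog '[[[0,0,-0.04,0,0],[0,0,-0.04,0,0],[0,0,-0.04,0,0],[0,0,0,0,0],[0,0,0,0,0]]]' | sed -n 1,2p
python3 -c "
from h import *
avg(2)"
python3 -m jog '[[[0,0,-0.02,0,0],[0,0,-0.02,0,0],[0,0,0,0,0],[0,0,0,0,0],[0,0,0,0,0]]]' | sed -n 1,2p
python3 -c "
from h import *
avg(2)"
```

```text
clock: 13.02
tcp_pos: [0.6361, -0.0422, 0.1153]
tcp mm [636.19 -42.19 115.38] yaw 163.28 F [ 0.05  0.27 -1.  ] M mNm [-15.  -9.   7.] std [ 0.   0.   0.   0.   0.4  0.3  0.2 28.1  8.2  0.3] q6 -1.455 tilt [-2.e-04  0.e+00 -1.e+00] t 13.12
clock: 13.75
tcp_pos: [0.6362, -0.0422, 0.1133]
tcp mm [636.16 -42.2  113.35] yaw 163.28 F [-0.21 -1.   -1.01] M mNm [-22. -22.  -5.] std [ 0.   0.   0.   0.   0.4  0.   0.5  3.8  5.5 30.5] q6 -1.455 tilt [-1.e-04  0.e+00 -1.e+00] t 13.85
```

```bash
python3 -m jog '[[[0,0,-0.02,0,0],[0,0,-0.02,0,0],[0,0,0,0,0],[0,0,0,0,0],[0,0,0,0,0]]]' | sed -n 1,2p
python3 -c "
from h import *
avg(3)"
python3 -m jog '[[[0,0,-0.02,0,0],[0,0,-0.02,0,0],[0,0,0,0,0],[0,0,0,0,0],[0,0,0,0,0]]]' | sed -n 1,2p
python3 -c "
from h import *
avg(3)"
```

```text
clock: 14.48
tcp_pos: [0.6365, -0.0423, 0.1123]
tcp mm [636.48 -42.25 112.29] yaw 163.29 F [-1.74  0.17  5.31] M mNm [ 66. 453. -31.] std [ 0.   0.   0.   0.   0.1  0.7  0.2  9.2 26.8 12.4] q6 -1.455 tilt [-8.e-04 -0.e+00 -1.e+00] t 14.62
clock: 15.25
tcp_pos: [0.6368, -0.0423, 0.1121]
tcp mm [636.8  -42.31 112.07] yaw 163.29 F [-3.92  0.19 11.45] M mNm [ 125. 1002.    3.] std [ 0.   0.   0.   0.   0.6  0.4  0.5  9.6 16.7 10. ] q6 -1.455 tilt [-0.0011 -0.     -1.    ] t 15.4
```

Seated: contact came at a tip height of 29.3 mm, against 29.5 mm expected for the slot floor, with a press of about 12 N. I'll ease off slightly and start turning clockwise.

```bash
python3 -m jog '[[[0,0,0.015,-0.02,0],[0,0,0,-0.02,0],[0,0,0,-0.02,0],[0,0,0,-0.02,0],[0,0,0,-0.02,0]]]' | sed -n 1,2p
python3 -c "
from h import *
avg(3)"
python3 -m jog '[[[0,0,0,-0.02,0],[0,0,0,-0.02,0],[0,0,0,-0.02,0],[0,0,0,-0.02,0],[0,0,0,-0.02,0]]]' | sed -n 1,2p
python3 -c "
from h import *
avg(3)"
```

```text
clock: 16.02
tcp_pos: [0.6372, -0.042, 0.1122]
tcp mm [637.15 -41.99 112.18] yaw 154.25 F [-2.68  0.9   8.57] M mNm [258. 578.  78.] std [ 0.   0.   0.   0.   0.3  0.8  0.2 15.3  4.8 23.3] q6 -1.298 tilt [-0.0019  0.0011 -1.    ] t 16.18
clock: 16.8
tcp_pos: [0.6372, -0.042, 0.1122]
tcp mm [637.23 -42.   112.18] yaw 145.25 F [-2.04  0.41  8.32] M mNm [238. 523.  42.] std [ 0.   0.   0.   0.   0.2  0.3  0.5 37.9 26.5 23.7] q6 -1.141 tilt [-0.0019  0.0015 -1.    ] t 16.95
```

```bash
cat > chk.py <<'E'
from h import *
import sys
L=[]
for i in range(2):
    env.capture("wrist");s=env.read_state();L.append([s["moment"][2]*1000,s["effort"][5]*1000,*s["ft_force"],*s["tcp_pos"]*1000])
m=np.mean(L,0);y=R.from_quat(s["eef_rot"]).as_matrix();print("t %.2f yaw %.2f"%(s["clock"],np.degrees(np.arctan2(y[1,0],y[0,0]))),"Mz,eff",m[:2].round(0),"F",m[2:5].round(1),"tcp",m[5:].round(2))
sys.exit(1 if m[0]>float(sys.argv[1]) or m[4]>20 else 0)
E
python3 -m jog '[[[0,0,0,-0.024,0],[0,0,0,-0.024,0],[0,0,0,-0.024,0],[0,0,0,-0.024,0],[0,0,0,-0.024,0]]]' | sed -n 1p; python3 chk.py 100 &&
python3 -m jog '[[[0,0,0,-0.022,0],[0,0,0,-0.022,0],[0,0,0,-0.022,0],[0,0,0,-0.022,0],[0,0,0,-0.022,0]]]' | sed -n 1p; python3 chk.py 100
```

```text
clock: 17.58
t 17.68 yaw 134.46 Mz,eff [ 62. 126.] F [-1.3  1.1  8.2] tcp [637.35 -42.02 112.2 ]
clock: 18.3
t 18.40 yaw 124.57 Mz,eff [ 51. 120.] F [-2.   1.1  8.2] tcp [637.4  -42.04 112.17]
```

```bash

python3 -m jog '[[[0,0,0,-0.008,0],[0,0,0,-0.008,0],[0,0,0,-0.008,0],[0,0,0,-0.006,0],[0,0,0,-0.006,0]]]' | sed -n 1p; python3 chk.py 100 &&
python3 -m jog '[[[0,0,0,-0.004,0],[0,0,0,-0.004,0],[0,0,0,-0.004,0],[0,0,0,-0.004,0],[0,0,0,-0.004,0]]]' | sed -n 1p; python3 chk.py 100 &&
python3 -m jog '[[[0,0,0,-0.004,0],[0,0,0,-0.004,0],[0,0,0,-0.004,0],[0,0,0,-0.004,0],[0,0,0,-0.004,0]]]' | sed -n 1p; python3 chk.py 100 &&
python3 -m jog '[[[0,0,0,-0.004,0],[0,0,0,-0.004,0],[0,0,0,-0.004,0],[0,0,0,-0.004,0],[0,0,0,-0.004,0]]]' | sed -n 1p; python3 chk.py 100 
```

```text
clock: 19.02
t 19.12 yaw 121.34 Mz,eff [31. 68.] F [-1.4  0.2  7.6] tcp [637.45 -42.05 112.18]
clock: 19.75
t 19.85 yaw 119.55 Mz,eff [17. 61.] F [-0.9  1.1  8. ] tcp [637.47 -42.05 112.2 ]
clock: 20.48
t 20.57 yaw 117.75 Mz,eff [30. 62.] F [-1.5  1.1  7.5] tcp [637.48 -42.08 112.19]
clock: 21.2
t 21.30 yaw 115.95 Mz,eff [70. 62.] F [-1.9  0.6  8. ] tcp [637.5  -42.07 112.2 ]
```

```bash
sed -i 's/m\[0\]>float(sys.argv\[1\])/m[1]>float(sys.argv[1])/' chk.py
python3 chk.py 85 &&
python3 -m jog '[[[0,0,0,-0.004,0],[0,0,0,-0.004,0],[0,0,0,-0.004,0],[0,0,0,-0.004,0],[0,0,0,-0.004,0]]]' | sed -n 1p && python3 chk.py 85 &&
python3 -m jog '[[[0,0,0,-0.004,0],[0,0,0,-0.004,0],[0,0,0,-0.004,0],[0,0,0,-0.004,0],[0,0,0,-0.004,0]]]' | sed -n 1p && python3 chk.py 85 &&
python3 -m jog '[[[0,0,0,-0.004,0],[0,0,0,-0.004,0],[0,0,0,-0.004,0],[0,0,0,-0.004,0],[0,0,0,-0.004,0]]]' | sed -n 1p && python3 chk.py 85 &&
python3 -m jog '[[[0,0,0,-0.004,0],[0,0,0,-0.004,0],[0,0,0,-0.004,0],[0,0,0,-0.004,0],[0,0,0,-0.004,0]]]' | sed -n 1p && python3 chk.py 85 &&
python3 -m jog '[[[0,0,0,-0.004,0],[0,0,0,-0.004,0],[0,0,0,-0.004,0],[0,0,0,-0.004,0],[0,0,0,-0.004,0]]]' | sed -n 1p && python3 chk.py 85 &&
python3 -m jog '[[[0,0,0,-0.004,0],[0,0,0,-0.004,0],[0,0,0,-0.004,0],[0,0,0,-0.004,0],[0,0,0,-0.004,0]]]' | sed -n 1p && python3 chk.py 85
```

```text
t 21.40 yaw 115.95 Mz,eff [27. 50.] F [-1.3  1.   8.1] tcp [637.49 -42.08 112.18]
clock: 22.02
t 22.12 yaw 114.15 Mz,eff [59. 62.] F [-1.2  0.5  7.2] tcp [637.5  -42.09 112.18]
clock: 22.75
t 22.85 yaw 112.35 Mz,eff [35. 62.] F [-1.2  0.7  8.6] tcp [637.52 -42.08 112.19]
clock: 23.48
t 23.57 yaw 110.55 Mz,eff [33. 62.] F [-1.7  0.6  7.6] tcp [637.55 -42.1  112.2 ]
clock: 24.2
t 24.30 yaw 108.74 Mz,eff [46. 62.] F [-1.2  0.7  7.6] tcp [637.55 -42.13 112.2 ]
clock: 24.92
t 25.02 yaw 106.95 Mz,eff [36. 62.] F [-1.2  1.2  7.8] tcp [637.57 -42.13 112.2 ]
clock: 25.65
t 25.75 yaw 105.15 Mz,eff [55. 62.] F [-0.9  1.2  7.5] tcp [637.59 -42.13 112.2 ]
```

```bash

python3 -m jog '[[[0,0,0,-0.004,0],[0,0,0,-0.004,0],[0,0,0,-0.004,0],[0,0,0,-0.004,0],[0,0,0,-0.004,0]]]' | sed -n 1p && python3 chk.py 85 &&
python3 -m jog '[[[0,0,0,-0.004,0],[0,0,0,-0.004,0],[0,0,0,-0.004,0],[0,0,0,-0.004,0],[0,0,0,-0.004,0]]]' | sed -n 1p && python3 chk.py 85 &&
python3 -m jog '[[[0,0,0,-0.004,0],[0,0,0,-0.004,0],[0,0,0,-0.004,0],[0,0,0,-0.004,0],[0,0,0,-0.004,0]]]' | sed -n 1p && python3 chk.py 85 &&
python3 -m jog '[[[0,0,0,-0.004,0],[0,0,0,-0.004,0],[0,0,0,-0.004,0],[0,0,0,-0.004,0],[0,0,0,-0.004,0]]]' | sed -n 1p && python3 chk.py 85 &&
python3 -m jog '[[[0,0,0,-0.004,0],[0,0,0,-0.004,0],[0,0,0,-0.004,0],[0,0,0,-0.004,0],[0,0,0,-0.004,0]]]' | sed -n 1p && python3 chk.py 85 &&
python3 -m jog '[[[0,0,0,-0.004,0],[0,0,0,-0.004,0],[0,0,0,-0.004,0],[0,0,0,-0.004,0],[0,0,0,-0.004,0]]]' | sed -n 1p && python3 chk.py 85 &&
python3 -m jog '[[[0,0,0,-0.004,0],[0,0,0,-0.004,0],[0,0,0,-0.004,0],[0,0,0,-0.004,0],[0,0,0,-0.004,0]]]' | sed -n 1p && python3 chk.py 85
```

```text
clock: 26.38
t 26.48 yaw 103.35 Mz,eff [25. 62.] F [-1.8  0.6  8.1] tcp [637.6  -42.15 112.2 ]
clock: 27.1
t 27.20 yaw 101.55 Mz,eff [75. 62.] F [-1.8  0.9  8.2] tcp [637.62 -42.16 112.21]
clock: 27.82
t 27.93 yaw 99.74 Mz,eff [26. 62.] F [-1.6  1.3  7.5] tcp [637.63 -42.17 112.2 ]
clock: 28.55
t 28.65 yaw 97.94 Mz,eff [53. 62.] F [-0.7  0.3  7.4] tcp [637.65 -42.19 112.21]
clock: 29.28
t 29.38 yaw 96.15 Mz,eff [37. 62.] F [-1.9  0.2  8.6] tcp [637.65 -42.19 112.2 ]
clock: 30.0
t 30.10 yaw 94.34 Mz,eff [70. 62.] F [-1.3  0.4  7.3] tcp [637.67 -42.24 112.21]
clock: 30.72
t 30.82 yaw 92.55 Mz,eff [50. 62.] F [-1.3  0.4  8.1] tcp [637.68 -42.23 112.2 ]
```

```bash

python3 -m jog '[[[0,0,0,-0.004,0],[0,0,0,-0.004,0],[0,0,0,-0.004,0],[0,0,0,-0.004,0],[0,0,0,-0.004,0]]]' | sed -n 1p && python3 chk.py 85 &&
python3 -m jog '[[[0,0,0,-0.004,0],[0,0,0,-0.004,0],[0,0,0,-0.004,0],[0,0,0,-0.004,0],[0,0,0,-0.004,0]]]' | sed -n 1p && python3 chk.py 85 &&
python3 -m jog '[[[0,0,0,-0.004,0],[0,0,0,-0.004,0],[0,0,0,-0.004,0],[0,0,0,-0.004,0],[0,0,0,-0.004,0]]]' | sed -n 1p && python3 chk.py 85 &&
python3 -m jog '[[[0,0,0,-0.004,0],[0,0,0,-0.004,0],[0,0,0,-0.004,0],[0,0,0,-0.004,0],[0,0,0,-0.004,0]]]' | sed -n 1p && python3 chk.py 85 &&
python3 -m jog '[[[0,0,0,-0.004,0],[0,0,0,-0.004,0],[0,0,0,-0.004,0],[0,0,0,-0.004,0],[0,0,0,-0.004,0]]]' | sed -n 1p && python3 chk.py 85 &&
python3 -m jog '[[[0,0,0,-0.004,0],[0,0,0,-0.004,0],[0,0,0,-0.004,0],[0,0,0,-0.004,0],[0,0,0,-0.004,0]]]' | sed -n 1p && python3 chk.py 85 &&
python3 -m jog '[[[0,0,0,-0.004,0],[0,0,0,-0.004,0],[0,0,0,-0.004,0],[0,0,0,-0.004,0],[0,0,0,-0.004,0]]]' | sed -n 1p && python3 chk.py 85 &&
python3 -m jog '[[[0,0,0,-0.004,0],[0,0,0,-0.004,0],[0,0,0,-0.004,0],[0,0,0,-0.004,0],[0,0,0,-0.004,0]]]' | sed -n 1p && python3 chk.py 85
```

```text
clock: 31.45
t 31.55 yaw 90.75 Mz,eff [77. 62.] F [-1.6  1.2  7.4] tcp [637.68 -42.25 112.21]
clock: 32.17
t 32.27 yaw 88.95 Mz,eff [38. 62.] F [-2.   1.2  7.5] tcp [637.69 -42.26 112.2 ]
clock: 32.9
t 33.00 yaw 87.15 Mz,eff [26. 62.] F [-1.7  0.7  7.2] tcp [637.71 -42.26 112.21]
clock: 33.62
t 33.73 yaw 85.35 Mz,eff [34. 62.] F [-1.3  0.4  7.8] tcp [637.72 -42.29 112.21]
clock: 34.35
t 34.45 yaw 83.55 Mz,eff [70. 62.] F [-1.6  0.3  7.8] tcp [637.72 -42.29 112.19]
clock: 35.08
t 35.17 yaw 81.75 Mz,eff [73. 62.] F [-0.9  0.6  7.7] tcp [637.75 -42.28 112.21]
clock: 35.8
t 35.90 yaw 79.95 Mz,eff [48. 62.] F [-1.3  1.   7.2] tcp [637.75 -42.32 112.21]
clock: 36.52
t 36.62 yaw 78.15 Mz,eff [109.  70.] F [-0.8  0.6  7.7] tcp [637.8  -42.32 112.23]
```

Torque has started to rise (yaw 78°, 85° turned). Finer steps from here.

```bash

python3 -m jog '[[[0,0,0,-0.004,0],[0,0,0,-0.002,0],[0,0,0,0,0],[0,0,0,0,0],[0,0,0,0,0]]]' | sed -n 1p; python3 chk.py 130; python3 chk.py 130
```

```text
clock: 37.25
t 37.35 yaw 77.62 Mz,eff [111.  64.] F [-1.   0.5  7.1] tcp [637.8  -42.31 112.21]
t 37.45 yaw 77.62 Mz,eff [64. 64.] F [-1.4  0.6  7. ] tcp [637.79 -42.32 112.21]
```

```bash

python3 -m jog '[[[0,0,0,-0.004,0],[0,0,0,-0.004,0],[0,0,0,-0.004,0],[0,0,0,0,0],[0,0,0,0,0]]]' | sed -n 1p; python3 chk.py 110  &&
python3 -m jog '[[[0,0,0,-0.004,0],[0,0,0,-0.004,0],[0,0,0,-0.004,0],[0,0,0,0,0],[0,0,0,0,0]]]' | sed -n 1p && python3 chk.py 110
```

```text
clock: 38.08
t 38.17 yaw 76.54 Mz,eff [107.  79.] F [-0.8 -0.   7.1] tcp [637.83 -42.33 112.22]
clock: 38.8
t 38.90 yaw 75.47 Mz,eff [88. 96.] F [-0.9  0.9  7.5] tcp [637.86 -42.34 112.21]
```

```bash

python3 -m jog '[[[0,0,0,-0.004,0],[0,0,0,-0.006,0],[0,0,0,-0.006,0],[0,0,0,-0.006,0],[0,0,0,0,0]]]' | sed -n 1p; python3 chk.py 150;
python3 -m jog '[[[0,0,0,-0.004,0],[0,0,0,-0.004,0],[0,0,0,-0.004,0],[0,0,0,0,0],[0,0,0,0,0]]]' | sed -n 1p ; python3 chk.py 150; python3 chk.py 150
```

```text
clock: 39.52
t 39.62 yaw 73.49 Mz,eff [150. 126.] F [-0.4  0.4  7.1] tcp [637.89 -42.37 112.19]
clock: 40.25
t 40.35 yaw 72.41 Mz,eff [161. 142.] F [-1.2  0.4  7. ] tcp [637.93 -42.38 112.22]
t 40.45 yaw 72.42 Mz,eff [132. 142.] F [-0.4  0.8  6.8] tcp [637.91 -42.37 112.19]
```

```bash

python3 -m jog '[[[0,0,0,-0.004,0],[0,0,0,-0.004,0],[0,0,0,-0.004,0],[0,0,0,0,0],[0,0,0,0,0]]]' | sed -n 1p ; python3 chk.py 150; python3 chk.py 150
python3 -m jog '[[[0,0,0,0.02,0],[0,0,0,0.02,0],[0,0,0,0.02,0],[0,0,0,0.01,0],[0,0,0,0,0]]]' | sed -n 1p ; python3 chk.py 150
```

```text
clock: 41.08
t 41.17 yaw 71.34 Mz,eff [161. 160.] F [-0.6  0.5  7.4] tcp [637.95 -42.4  112.22]
t 41.27 yaw 71.34 Mz,eff [164. 160.] F [-0.   0.1  7.1] tcp [637.94 -42.39 112.2 ]
clock: 41.9
t 42.00 yaw 77.61 Mz,eff [20. 25.] F [-0.8  0.2  7.1] tcp [637.8 -42.3 112.2]
```

Bolt is tight at about 0.16 N m and the load has been eased off. Lifting straight out and returning to above the hole.

```bash

python3 -m jog '[[[0,0,0.1,0.015,0],[0,0,0.2,0,0],[0,0,0.5,0,0],[0,0,0.8,0,0],[0,0,0.8,0,0]]]' | sed -n 1,2p
python3 -m jog '[[[-0.524,-0.722,0,0,0],[-0.524,-0.722,0,0,0],[-0.524,-0.722,0,0,0],[-0.524,-0.722,0,0,0],[-0.522,-0.722,0,0,0]]]' | sed -n 1,2p
python3 -m jog '[[[0,0,0,0,0],[0,0,-0.4,0,0],[0,0,-0.5,0,0],[0,0,-0.4,0,0],[0,0,0,0,0]]]' | sed -n 1,2p
python3 -m jog '[[[0,0,0,0,0],[0,0,0,0,0],[0,0,0,0,0],[0,0,0,0,0],[0,0,0,0,0]]]' | sed -n 1,2p
python3 - <<'E'
from h import *
w=avg(1);im=cv2.cvtColor(w["pixels"],4)
r0,c0=190,260;cv2.imwrite("pics/w8c.png",cv2.resize(im[r0:r0+90,c0:c0+120],(800,600),interpolation=cv2.INTER_CUBIC))
print(proj(w,(.505,-.2231,.065)),[ (r["at"],r["p"]) for r in env.pinpoint(w,"driver_tip")[:2]],w["extrinsics"][:3,3])
E
```

```text
clock: 42.62
tcp_pos: [0.6349, -0.0421, 0.2305]
clock: 43.25
tcp_pos: [0.5035, -0.2234, 0.2299]
clock: 43.88
tcp_pos: [0.5038, -0.2208, 0.1628]
clock: 44.5
tcp_pos: [0.5053, -0.2228, 0.1652]
tcp mm [ 505.22 -222.72  165.14] yaw 78.95 F [-0.39  0.38 -0.5 ] M mNm [ -1.  27. -28.] std [0. 0. 0. 0. 0. 0. 0. 0. 0. 0.] q6 -0.349 tilt [-0.e+00  1.e-04 -1.e+00] t 44.55
(np.float64(240.89195561968018), np.float64(319.7151846655118)) [([251.1, 320.2], 0.87), ([166.3, 568.2], 0.55)] [ 0.5203229  -0.14458266  0.30797797]
```

View pics/w8c.png

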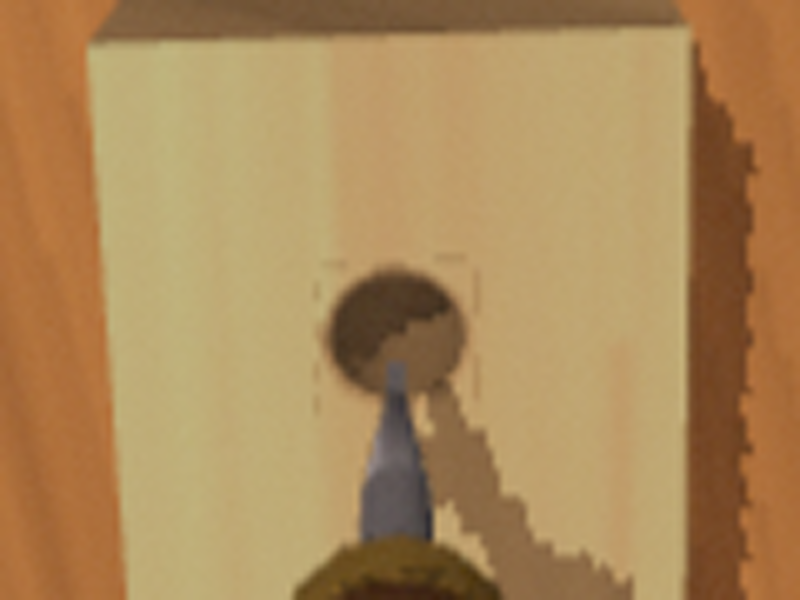

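The crop shows the hole centred at about (397,330), with the blade laterally centred at 396. The tip sits slightly towards the gripper, so I'll shift about 1.5 mm toward the camera and lower for a closer check.

```bash

python3 -m jog '[[[0.006,0.03,-0.08,0,0],[0,0,-0.1,0,0],[0,0,-0.1,0,0],[0,0,0,0,0],[0,0,0,0,0]]]' | sed -n 1,2p
python3 - <<'E'
from h import *
w=avg(2);im=cv2.cvtColor(w["pixels"],4)
r0,c0=205,280;cv2.imwrite("pics/w9c.png",cv2.resize(im[r0:r0+60,c0:c0+80],(800,600),interpolation=cv2.INTER_CUBIC))
t=env.read_state()["tcp_pos"];u=np.array([.19,.98,0])
for k in(-6,0,6): print(k,np.round(proj(w,t+u*k/1000-[0,0,.083]),1))
E
```

```text
clock: 45.22
tcp_pos: [0.5056, -0.2212, 0.151]
tcp mm [ 505.68 -221.27  151.22] yaw 78.95 F [-0.5  -0.85 -0.87] M mNm [18. 18. -7.] std [ 0.   0.   0.1  0.   0.1  0.3  0.6 17.2 21.5  3.5] q6 -0.347 tilt [-1.e-04  4.e-04 -1.e+00] t 45.33
-6 [255.9 320.1]
0 [248.  320.1]
6 [240. 320.]
```

View pics/w9c.png

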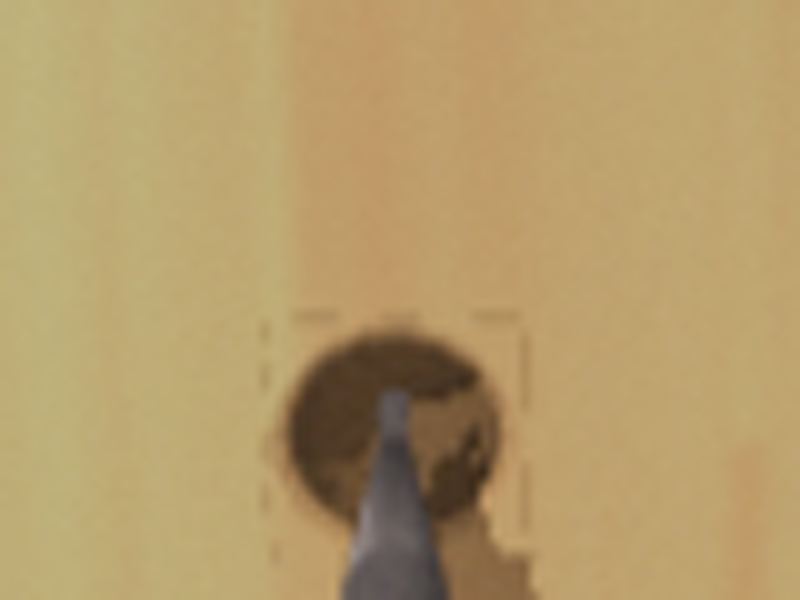

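The blade's near corner is at row 244 and the hole centre at row 248. The blade middle is still about 2 mm too far from the camera, so I'll shift another 1.8 mm and insert carefully.

```bash

python3 -m jog '[[[0.007,0.035,0,0,0],[0,0,-0.06,0,0],[0,0,-0.1,0,0],[0,0,-0.1,0,0],[0,0,0,0,0]]]' | sed -n 1,2p; python3 chk.py 999 && python3 -m jog '[[[0,0,-0.1,0,0],[0,0,-0.2,0,0],[0,0,-0.2,0,0],[0,0,-0.1,0,0],[0,0,0,0,0]]]' | sed -n 1,2p; python3 chk.py 999
```

```text
clock: 45.95
tcp_pos: [0.5053, -0.2191, 0.1371]
t 46.05 yaw 78.95 Mz,eff [5. 0.] F [ 0.2 -0.4 -1.7] tcp [ 505.66 -219.33  137.68]
clock: 46.68
tcp_pos: [0.5053, -0.2191, 0.1071]
t 46.77 yaw 78.95 Mz,eff [25.  0.] F [ 0.2  0.4 -1.4] tcp [ 505.86 -219.43  107.9 ]
```

```bash

python3 -m jog '[[[0,0,-0.1,0,0],[0,0,-0.1,0,0],[0,0,-0.05,0,0],[0,0,-0.03,0,0],[0,0,0,0,0]]]' | sed -n 1,2p; python3 chk.py 999 && python3 -m jog '[[[0,0,-0.01,0,0],[0,0,-0.01,0,0],[0,0,0,0,0],[0,0,0,0,0],[0,0,0,0,0]]]' | sed -n 1,2p; python3 chk.py 999
```

```text
clock: 47.4
tcp_pos: [0.5058, -0.2194, 0.0939]
t 47.50 yaw 78.95 Mz,eff [11.  0.] F [-0.3 -0.7 -1.4] tcp [ 505.94 -219.48   94.12]
clock: 48.12
tcp_pos: [0.5059, -0.2194, 0.0931]
t 48.23 yaw 78.95 Mz,eff [-6.  0.] F [-0.3  0.1 -1.3] tcp [ 505.89 -219.43   93.06]
```

```bash

python3 -m jog '[[[0,0,-0.01,0,0],[0,0,-0.01,0,0],[0,0,0,0,0],[0,0,0,0,0],[0,0,0,0,0]]]' | sed -n 1,2p; python3 chk.py 999; python3 - <<'E'
from h import *
np.set_printoptions(precision=4,suppress=True)
s=env.capture("scene");t=env.capture("top");w=env.capture("wrist")
S=[(P,env.pinpoint(P,"driver_grip")) for P in(s,t,w)]
for P,r in S: print([(np.round(q["at"],1),round(q["p"],2),onz(P,q["at"],.11)) for q in r[:1]])
E
```

```text
clock: 48.85
tcp_pos: [0.5059, -0.2195, 0.0929]
t 48.95 yaw 78.96 Mz,eff [-10.   2.] F [-1.7  1.3  4.9] tcp [ 505.93 -219.49   92.95]
[(array([266. , 181.5]), 0.65, array([ 0.5009, -0.2158,  0.11  ]))]
[(array([254.6, 441.5]), 0.44, array([ 0.5003, -0.2738,  0.11  ]))]
[(array([330.7, 316.1]), 0.78, array([ 0.5037, -0.2217,  0.11  ]))]
```

Ferrule is seated at the same height as at the grasp (TCP z 92.95 mm). Releasing.

```bash

python3 -m jog '[[[0,0,0.02,0,40],[0,0,0,0,55],[0,0,0,0,60],[0,0,0,0,60],[0,0,0,0,60]]]' | sed -n 1,2p; python3 chk.py 999
python3 -m jog '[[[0,0,0.2,0,60],[0,0,0.4,0,60],[0,0,0.6,0,60],[0,0,0.8,0,60],[0,0,0.6,0,60]]]' | sed -n 1,2p; python3 chk.py 999
python3 - <<'E'
from h import *
np.set_printoptions(precision=4,suppress=True)
s=env.capture("scene");w=env.capture("wrist")
for P in(s,w): print([(np.round(q["at"],1),round(q["p"],2),onz(P,q["at"],.11)) for q in env.pinpoint(P,"driver_grip")[:1]])
a=cv2.resize(cv2.cvtColor(s["pixels"],4)[230:350,70:330],(780,360));b=cv2.resize(cv2.cvtColor(w["pixels"],4)[60:380,160:480],(240,240))
b=cv2.copyMakeBorder(b,0,0,0,540,0);cv2.imwrite("pics/fin.png",np.vstack([a,b]))
E
```

```text
clock: 49.88
tcp_pos: [0.5058, -0.2194, 0.0929]
t 49.98 yaw 78.95 Mz,eff [-10.   0.] F [-0.  -0.6  0.2] tcp [ 505.86 -219.43   92.98]
clock: 50.6
tcp_pos: [0.5065, -0.2198, 0.2259]
t 50.70 yaw 78.95 Mz,eff [23.  0.] F [ 1.4 -0.5  1.5] tcp [ 508.75 -221.07  229.69]
[(array([268.2, 182.9]), 0.69, array([ 0.5088, -0.2175,  0.11  ]))]
[(array([235. , 315.1]), 0.83, array([ 0.504 , -0.2205,  0.11  ]))]
```

View pics/fin.png

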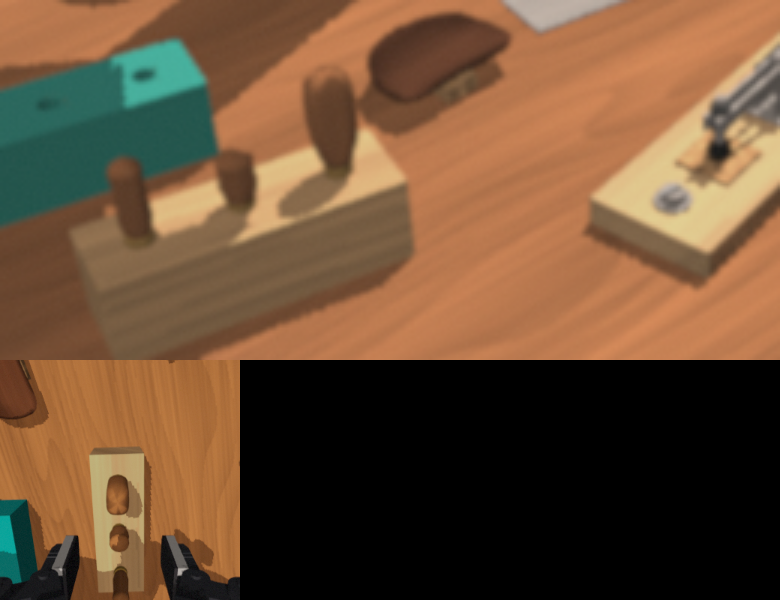

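The driver stands upright in its hole (scene crop (330,115)), clear of the gripper, and the other tools are in place. Handing in.

```bash
python3 -m jog '[[[0,0,0,0,60],[0,0,0,0,60],[0,0,0,0,60],[0,0,0,0,60],[0,0,0,0,60]]]' | sed -n 1,2p; python3 -c "
from cell import env
print(env.job_done())"
```

```text
clock: 51.52
tcp_pos: [0.5059, -0.2195, 0.2231]
the job is handed in; nothing more can be done
None
```

I turned the loose bolt clockwise to its stop and tightened it there to about 0.16 N m, put the wide screwdriver back upright in its own hole, and handed the job in at about 51.5 s; the hand-in returned no verdict.

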